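# Nip a card scraper in the filing jig with the ratchet clamp

### The job

The straight scraper needs its long edge filed: take the rectangular steel scraper out of the rack (leave the curved one there), slide it long edge down into the slot of the filing jig's wooden block until it stands on the slot's floor, roughly centred along the block, and let go of it. Then pump the trigger of the jig's ratchet clamp - squeeze, let it spring right back, squeeze again - until the rubber nose bears on the block's front cheek and the slot closes firmly but gently on the scraper, neither crushing the block nor pushing the bar along by hand nor disturbing the other things on the bench. Finish still holding the trigger squeezed, with the scraper nipped: the program ends with your grip kept on, nothing let go.

Things in the scene. Friction and masses are not known exactly. Their poses are not given: they have to be found in the camera images.
- jig: Filing jig, fixed to the bench: plywood board 120 (x) x 276 (y) x 18 mm, origin at the centre of its underside, z up. At its -y end a slotted wooden block, at its +y end a ratchet clamp whose black pistol handle and trigger point up (grey body below them up to 142 mm above the bench); the clamp's steel bar lies along y, 70 mm above the bench, its rubber nose pointing to -y at the block.
- slot_mouth (a point): Middle of the mouth of the block's slot (axes as the jig's). The block is 110 (x) x 67 (y) mm, its top 83 mm above the bench, level with this point. The slot runs along x, open at both ends, 6 mm wide, 36 mm deep (floor 47 mm above the bench), mouth bevelled to 14 mm. The wall on its -y side is rigid, the 21 mm wall on its +y side is the front cheek.
- cheek: Front cheek: 110 x 21 x 36 mm wooden wall of the block between slot and clamp, origin at its foot. Pressed by the nose it bends about its foot towards the slot (-y of the jig) and springs back; closing the 2 mm needed to nip a 4 mm scraper takes about 2 N, any further force goes into the nip.
- cheek_face (a point): Where the rubber nose meets the front cheek: on its +y face, 70 mm above the bench (moves a little with the cheek).
- bar (a joint): Travel of the clamp's toothed bar towards the block, m. 0 = nose 65 mm short of the cheek; at 0.065 the nose touches the unbent cheek; limit 0.085. Teeth every 5 mm on top. It slides stiffly (about 5 N) and stays put when the trigger is let go.
- pad: Round rubber nose, 24 mm across, on the front end of the bar; origin at its foremost point, 70 mm above the bench. It is springy (about 3 N per mm, up to 5 mm).
- pad_face (a point): Foremost point of the rubber nose; the gap still to close is its distance to point cheek_face.
- trigger (a joint): Trigger angle, rad: 0 = let go (a spring brings it back), 0.42 = fully squeezed, on its stop. Squeezing moves trigger_front about 20 mm towards the handle (+y of the jig) against 4 to 6 N of spring. A pawl then pushes the bar on: about 15 mm a full squeeze (whole teeth; up to 5 mm may be idle). 20 N on the trigger press the nose with 9 to 18 N, 40 N with about 40 N; much more crushes the block.
- trigger_front (a point): Middle of the front (-y) face of the trigger's black plastic grip, where a finger pulls: 180 mm above the bench; the grip is 24 mm wide (x), 12 mm thick (y), from 156 to 205 mm above the bench. Axes turn with the trigger.
- handle_back (a point): Middle of the handle's back (+y) face, 180 mm above the bench. The fixed handle is 26 mm wide (x), 22 mm thick (y), its top 212 mm above the bench. From trigger_front to here it is 60 mm when let go, 40 mm fully squeezed: the span of a grip.
- rack: Wooden rack 130 (x) x 114 (y) x 45 mm, fixed, origin at the centre of its underside. Two slots 7 mm wide along x, floors 15 mm above the bench, centre lines at y = +32 and -32 mm, each holding one scraper upright.
- scraper: The straight scraper: rectangular bare steel plate 150 (x) x 4 (y) x 66 (z) mm, 0.28 kg, standing on its long edge in one of the rack's slots (36 mm show above the rack), may lean a few degrees. Origin at the middle of its lower edge, z up through the plate, x along its length.
- curved_scraper: The other scraper, to be left in the rack: steel plate 150 x 4 x 66 mm with straight lower edge and an arched top (66 mm high in the middle, 22 mm at the ends). Origin at the middle of its lower edge, axes as the straight one.
- mill_file: File with wooden handle, 280 mm long, lying loose behind the jig; bystander.
- masking_tape: Roll of masking tape, 104 mm across, 24 mm high, lying loose behind the rack; bystander.

How it is judged:
By the outcome, as a careful person would: the job done as asked, in the order asked, and still so for the second after the job is handed in, while the arm keeps its last pose, push and grip.
It also fails if it takes over 53 s, if anything falls off the work surface, if the arm or the gripper's body presses on something with over 40 N, if the wrist force passes 120 N, or if a joint passes its speed limit or range.

### The arm

A 6-joint arm with a two-finger parallel gripper is mounted at the origin on a cart in front of the work surface, level with it; the furniture and walls round the work are solid. World frame = base frame: x ahead of the robot, y to its left, z up, the work surface at z = 0. Lengths are in mm, angles in rad, forces in N, time in s.
With the tool pointing down it reaches from about 275 to 1000 mm from the base axis. Payload 8.4 kg.
Tool frame: the origin (TCP) lies on the centre line of the jaws, within the pads' length; the fingertips stand 25 mm ahead of it and the grasp point (between the pads) lies 6 mm ahead of it; z points along the fingers, y is the line along which they close (so a half turn about z gives the same grasp; the last joint's range is limited). The gripper opens to 85 mm and grips with 20 to 120 N. Pads are 22 mm wide; open, the fingers measure 114 mm over their backs; the gripper's body (76 mm by 85 mm) begins 54 mm behind the grasp point. The pads swing forward as they close: fully open they stand 13 mm farther back than shut.
Start: joints at [1.219, 0.353, 1.633, -0, 1.155, -0.002], TCP at [214.192, 587.154, 256.281] pointing down, gripper open.
Joint ranges: [-2.63, 2.63], [-0.92, 2.1], [0.06, 2.66], [-1.3, 4.44], [0, 2.69], [-3.02, 3.02]. Speed limits (rad/s): [2.22, 2.22, 2.79, 3.14, 3.14, 3.14].

### API

Orientations are given as [roll, pitch, yaw] about the fixed x, y, z axes, in that order (R = Rz(yaw) Ry(pitch) Rx(roll)).
In Python, from rig import r gives the robot as it stands.
- The arm moves only by the shell command python3 -m jog 'ROWS' [FORCE]. ROWS is JSON, a list of rows, each a list of 3 entries, a list of its own where there are three numbers: the turn, a rotation vector about the tool's x, y, z in rad, then the shift along the tool's x, y, z in m, then the opening, from -1 (shut) to 1 (fully open). In form: [[[rx, ry, rz], [x, y, z], gripper], ...]. A call has 1 to 12 rows; each row shifts and turns the commanded pose from where the row before left it, along the tool's axes as they then stand; what a row does not reach is not made up. A row lasts 1/10 s, in which the tool goes at most 50 mm and 8.59 degrees, less where a joint would pass 70% of its speed; a pose out of reach is approached as far as the arm can. A call with a gripper value outside its range is refused whole. The fingers move at their own pace and stop on an object; FORCE is the grip in N (left out, the last holds). Time passes only in rows, so rows that do not move let the fingers close. It gives the time, the measured TCP pose, the force, the opening and the grip force at its end, in the units of the state.
- r.sense(): the state, without advancing time (a new reading comes with each control period).
- r.grab_frame(name): name is "scene" or "top" or "wrist"; returns the picture (400x640x3 uint8, red, green, blue); there is no depth.
- r.camera_params(name): a dict with "fx", "fy", "cx", "cy" (pixels), "k1" (the pictures are not rectified: a ray, as slopes to the right and down, at radius r is drawn at 1 + k1 r^2 times it, then the intrinsics apply), "rvec" (rotation vector, rad) and "tvec" (3), from world to camera coordinates, as OpenCV has them; the wrist camera has in their place "hand_eye" (4x4, takes a point from camera to tool coordinates, whose origin is the TCP and whose axes are the flange's). Camera axes: x right, y down, z forward; pixel columns grow to the right and rows downward; lengths in mm; the calibration is good to about 2 mm. A picture is of the moment at which its call begins: read the wrist's pose just before it. camera_params takes no time and is no camera call.
- r.sign_off(): hands the job in; it is judged then, once.
The state is a dict: "clock": time; "qpos": joint angles; "qvel": joint speeds; "joint_efforts": joint torques, N m; "eef_pos": TCP position; "tcp_rot": TCP orientation; "contact_force": force on the tool from outside, world axes, zero at the start; "wrist_torque": the same for the moment, N m; "opening": opening from 0.0 (shut) to 1.0 (fully open); "grasp_force": force on a finger pad.
Only numpy, scipy, OpenCV 4.12 (cv2) and the standard library are available. Lean on these libraries where they do the work, as an engineer would, in place of code of your own. Each camera call takes 0.05 s, during which the arm holds its last target. There are 200 camera calls.

## Working session

There is one attempt and no reset: what is moved stays moved. The work goes in short steps, Python scripts to look and compute and a shell command to move; the robot and the scene stay as the last step left them, time stands still between calls to the robot, and variables do not carry over. Pictures are saved under pics/ and viewed, at most 10 in all, crops included, and the job is handed in when it is done.

```bash
mkdir -p pics; ls; python3 - <<'E'
from rig import r
import cv2
s=r.sense();print({k:s[k] for k in('clock','eef_pos','tcp_rot','opening','contact_force')})
for n in('scene','top'):
    cv2.imwrite(f'pics/{n}0.png',r.grab_frame(n)[:,:,::-1]);print(n,r.camera_params(n))
print(r.camera_params('wrist'))
E
```

```text
pics
{'clock': 0.0, 'eef_pos': array([214.02672351, 586.7488363 , 255.57848398]), 'tcp_rot': array([-3.14026051e+00, -5.25040138e-06,  2.79180835e+00]), 'opening': 1.000684769424281, 'contact_force': array([-1.22782455, -0.90962452, -0.34626319])}
scene {'fx': 380.44830072710744, 'fy': 380.44830072710744, 'cx': 321.6232362140236, 'cy': 193.01213343249947, 'k1': 0.01607626952655074, 'rvec': array([ 1.98431287, -0.97061606,  0.52680966]), 'tvec': array([-428.94118684,  305.17264237,  653.49932122])}
top {'fx': 503.021401154554, 'fy': 503.021401154554, 'cx': 316.98899805148767, 'cy': 206.47866383703075, 'k1': 0.017731518868050848, 'rvec': array([ 1.99436717, -2.21825154,  0.2442417 ]), 'tvec': array([ -73.24008962,  614.11917073, 1129.53231481])}
{'fx': 289.7233405373279, 'fy': 289.7233405373279, 'cx': 322.25676932900046, 'cy': 199.95164814684304, 'k1': 0.01850659579069502, 'hand_eye': array([[ 2.38125449e-04, -9.46308800e-01, -3.23263977e-01,
         8.30281448e+01],
       [ 9.99999965e-01,  2.62495949e-04, -3.17906942e-05,
        -5.70439329e-01],
       [ 1.14939298e-04, -3.23263959e-01,  9.46308829e-01,
        -1.18698909e+02],
       [ 0.00000000e+00,  0.00000000e+00,  0.00000000e+00,
         1.00000000e+00]])}
```

View pics/scene0.png

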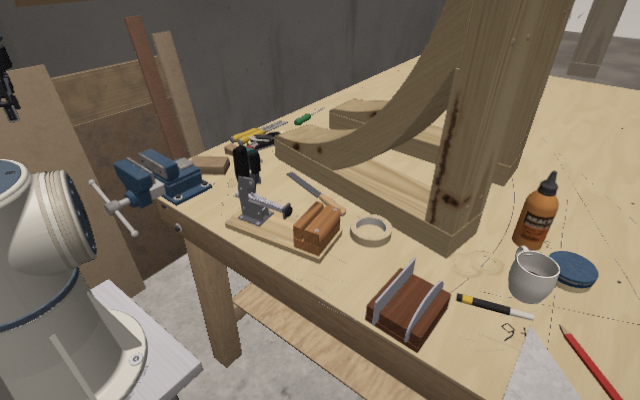

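View pics/top0.png

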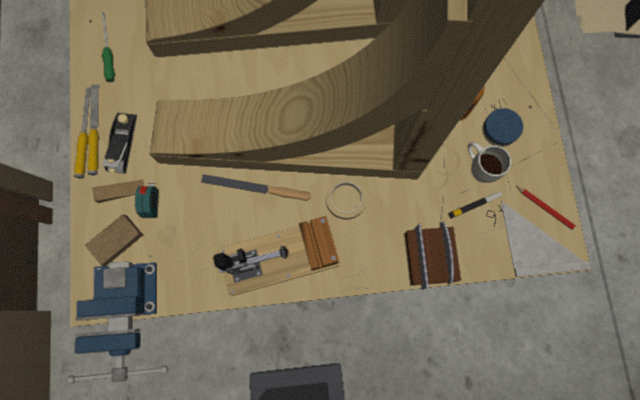

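The scene view shows the jig around (285,225), with the clamp on the left and the slotted block on the right. The rack with its two plates is around (408,305). In the top view the jig is around (278,255) and the rack around (432,255). I'll take enlarged crops next.

```bash
python3 - <<'E'
import cv2,numpy as np
t=cv2.imread('pics/top0.png');s=cv2.imread('pics/scene0.png')
z=lambda a,k:cv2.resize(a,None,fx=k,fy=k,interpolation=cv2.INTER_CUBIC)
a=z(t[205:305,205:345],5);b=z(t[215:295,395:470],6)
cv2.imwrite('pics/c1.png',a)   # 700x500
c=z(s[250:355,355:460],5)
h=525;o=np.zeros((h,450+0+350,3),np.uint8)
b=z(t[215:295,395:470],5);o[:400,:375]=b;c=z(s[250:355,360:460],4);o[:420,380:780]=c
cv2.imwrite('pics/c2.png',o)
E
```

```text
(no output)
```

View pics/c1.png

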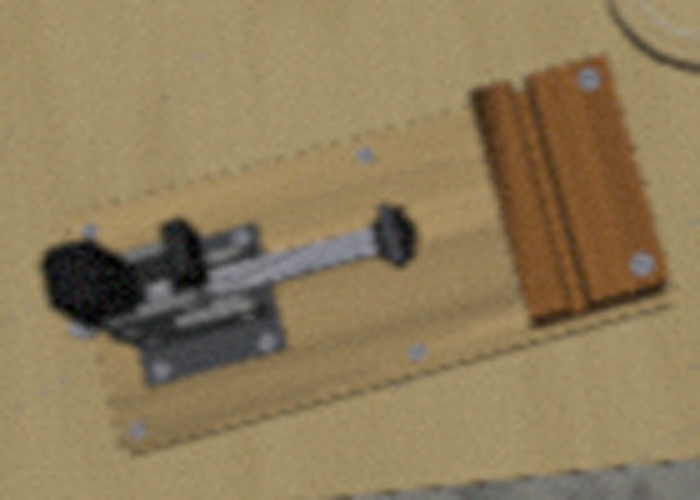

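View pics/c2.png

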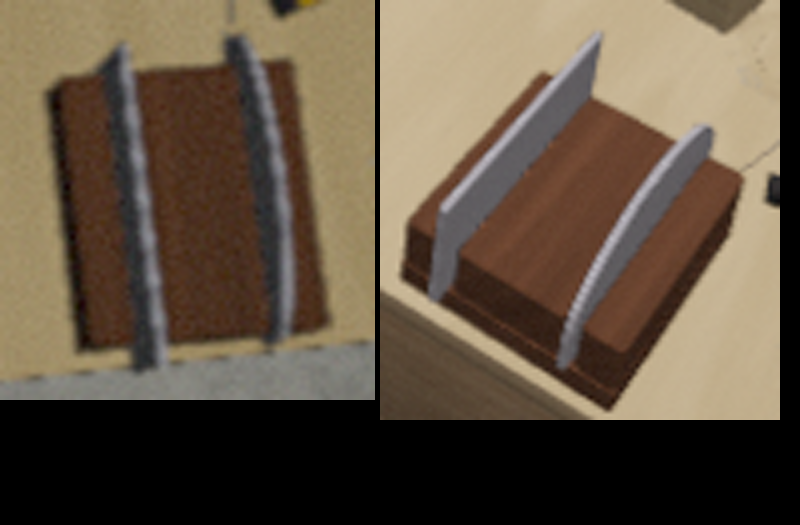

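The straight scraper is the left (+y) plate. Its top edge runs from about (124,47) to (158,362) in the left crop. I'll fit the poses from these corners.

```bash
cat > vis.py <<'E'
import numpy as np,cv2
from scipy.spatial.transform import Rotation as R
from scipy.optimize import least_squares
from rig import r
P={n:r.camera_params(n) for n in('scene','top','wrist')}
def proj(n,X,pose=None):
    c=P[n];X=np.atleast_2d(X).astype(float)
    if n=='wrist':
        T=np.eye(4);T[:3,:3]=R.from_euler('xyz',pose[1]).as_matrix();T[:3,3]=pose[0]
        M=np.linalg.inv(T@c['hand_eye']);Y=X@M[:3,:3].T+M[:3,3]
    else: Y=X@R.from_rotvec(c['rvec']).as_matrix().T+c['tvec']
    q=Y[:,:2]/Y[:,2:];q=q*(1+c['k1']*(q**2).sum(1,keepdims=True))
    return q*[c['fx'],c['fy']]+[c['cx'],c['cy']]
def place(p,X):  # x,y,yaw
    X=np.array(X,float);c,s=np.cos(p[2]),np.sin(p[2])
    return np.c_[p[0]+c*X[:,0]-s*X[:,1],p[1]+s*X[:,0]+c*X[:,1],X[:,2]]
def fit(obs,p0,extra=lambda p,X:X):  # obs: (cam,model pts,pix,pose)
    f=lambda p:np.concatenate([(proj(n,place(p,extra(p,np.array(X,float))),ps)-u).ravel() for n,X,u,ps in obs])
    s=least_squares(f,p0,loss='soft_l1');return s.x,f(s.x).reshape(-1,2)
def uncrop(pts,off,k): return (np.array(pts,float)+.5)/k-.5+np.array(off)
E
python3 - <<'E'
from vis import *
np.set_printoptions(suppress=True,precision=2)
# jig: block pts marked with y relative to block centre -> param 3
u=uncrop([(472,92),(605,58),(665,285),(533,318),(520,84),(579,308),(62,215),(130,453)],(205,205),5)
Xm=np.array([(55,33.5,83),(55,-33.5,83),(-55,-33.5,83),(-55,33.5,83),(55,9.5,83),(-55,9.5,83),(60,138,18),(-60,138,18)],float)
ex=lambda p,X:X+np.where(np.arange(len(X))<6,p[3],0)[:,None]*[0,1,0]
p,res=fit([('top',Xm,u,None)],[400,150,-.3,-104],ex);print('jig',p);print(res)
for n in('trig',):print(place(p,[(0,p[3]+9.5,83),(0,p[3]+33.5,70)]))
ur=uncrop([(62,80),(290,62),(328,325),(88,348)],(395,215),5)
us=uncrop([(160,72),(363,175),(248,350),(30,222)],(360,250),4)
Xr=[(65,57,45),(65,-57,45),(-65,-57,45),(-65,57,45)]
for o in ([('top',Xr,ur,None)],[('scene',Xr,us,None)],[('top',Xr,ur,None),('scene',Xr,us,None)]):
    q,res=fit(o,[400,-150,0]);print('rack',q,res.round(1).tolist())
Xs=[(75,0,81),(-75,0,81)]
q,res=fit([('top',Xs,uncrop([(124,47),(158,362)],(395,215),5),None),('scene',Xs,uncrop([(220,35),(65,208)],(360,250),4),None)],[400,-150,0]);print('scr',q,res)
print('rel',place([0,0,0],[[0,0,0]]))
E
```

```text
jig [ 411.06  137.01    6.99 -116.66]
[[-84.68  33.75]
 [-90.45  19.61]
 [-68.69   6.9 ]
 [-63.1   21.87]
 [-86.77  27.8 ]
 [-64.8   16.09]
 [-66.55  79.32]
 [-45.1   68.37]]
[[480.63  55.5   83.  ]
 [465.05  73.76  70.  ]]
rack [ 461.41 -399.28   25.1 ] [[-1.2, -0.7], [0.4, -0.7], [0.4, 1.2], [-0.0, 0.3]]
rack [ 461.64 -398.31   75.39] [[-0.1, -1.1], [1.2, -0.6], [0.1, 1.1], [-1.1, -0.0]]
rack [ 461.56 -398.72  125.65] [[-1.8, -0.4], [-0.2, -0.9], [0.4, 0.8], [0.1, 0.5], [0.3, -1.0], [1.5, -0.2], [-0.0, 1.3], [-1.0, -0.1]]
scr [ 460.45 -367.12  245.01] [[-0.57 -0.98]
 [ 0.21  0.87]
 [ 1.14 -0.85]
 [-0.6   0.75]]
rel [[0. 0. 0.]]
```

```bash
sed -i "s/loss='soft_l1'/loss='soft_l1',x_scale=[50,50,.1,10][:len(p0)]/" vis.py
python3 - <<'E'
from vis import *
np.set_printoptions(suppress=True,precision=3)
u=uncrop([(472,92),(605,58),(665,285),(533,318),(520,84),(579,308),(62,215),(130,453)],(205,205),5)
Xm=np.array([(55,33.5,83),(55,-33.5,83),(-55,-33.5,83),(-55,33.5,83),(55,9.5,83),(-55,9.5,83),(60,138,18),(-60,138,18)],float)
ex=lambda p,X:X+np.where(np.arange(len(X))<6,p[3],0)[:,None]*[0,1,0]
p,res=fit([('top',Xm,u,None)],[440,-10,.25,-104],ex);print('jig',p);print(res.round(1).tolist())
print('slot,cheekface',place(p,[(0,p[3]+9.5,83),(0,p[3]+33.5,70)]))
q=lambda c:(c-np.array([p[0],p[1]]))
ur=uncrop([(62,80),(290,62),(328,325),(88,348)],(395,215),5)
us=uncrop([(160,72),(363,175),(248,350),(30,222)],(360,250),4)
Xr=[(65,57,45),(65,-57,45),(-65,-57,45),(-65,57,45)]
for o in ([('top',Xr,ur,None)],[('scene',Xr,us,None)]):
    q,res=fit(o,[460,-400,0]);print('rack',q,res.round(1).tolist());print(place(q,[(0,32,81)]))
Xs=[(75,0,81),(-75,0,81)]
for o in ([('top',Xs,uncrop([(124,47),(158,362)],(395,215),5),None)],[('scene',Xs,uncrop([(220,35),(65,208)],(360,250),4),None)]):
    q,res=fit(o,[460,-370,0]);print('scr',q,res.round(1).tolist())
# trigger / handle tops from top view, at z=205/212
def ray(uv,z): return least_squares(lambda a:(proj('top',[a[0],a[1],z])-uv).ravel(),[440,50]).x
for uv,z in(((183,240),205),((85,285),212),((400,235),82)): print(uv,ray(uncrop([uv],(205,205),5)[0],z))
E
```

```text
jig [500.03  -35.31    0.156 -97.656]
[[-0.6, 0.2], [0.5, -0.3], [1.1, -0.3], [-0.8, 0.7], [-0.3, -0.8], [0.2, 0.0], [1.5, -0.2], [-1.1, 0.5]]
slot,cheekface [[ 513.709 -122.398   83.   ]
 [ 509.985  -98.688   70.   ]]
rack [ 461.408 -399.281   -0.029] [[-1.2, -0.7], [0.4, -0.7], [0.4, 1.2], [-0.0, 0.3]]
[[ 462.341 -367.295   81.   ]]
rack [ 461.64  -398.313   -0.011] [[-0.1, -1.1], [1.2, -0.6], [0.1, 1.1], [-1.1, -0.0]]
[[ 461.998 -366.316   81.   ]]
scr [ 460.407 -367.536   -0.047] [[-0.0, -1.0], [0.0, 0.9]]
scr [ 460.823 -366.367   -0.023] [[0.4, -1.3], [-0.4, 0.7]]
(183, 240) [492.106  30.549]
(85, 285) [476.979  70.57 ]
(400, 235) [501.683 -52.077]
```

```bash
python3 -m jog '[[[0,0,0.145],[0,0,-0.005],1],[[0,0,0.145],[0,0,-0.005],1],[[0,0,0.145],[0,0,-0.005],1],[[0,0,0.145],[0,0,-0.005],1],[[0,0,0.145],[0,0,-0.005],1],[[0,0,0.145],[0,0,-0.005],1],[[0,0,0.145],[0,0,-0.005],1],[[0,0,0.145],[0,0,-0.005],1],[[0,0,0.145],[0,0,0],1],[[0,0,0.145],[0,0,0],1]]'
python3 -m jog '[[[0,0,0.145],[0,0,0],1],[[0,0,0.145],[0,0,0],1],[[0,0,0.145],[0,0,0],1],[[0,0,0.145],[0,0,0],1],[[0,0,0.145],[0,0,0],1],[[0,0,0.145],[0,0,0],1],[[0,0,0.145],[0,0,0],1],[[0,0,0.145],[0,0,0],1],[[0,0,0.145],[0,0,0],1],[[0,0,0.07],[0,0,0],1]]'
```

```text
clock: 1.1
eef_pos: [214.1, 587.0, 296.0]
tcp_rot: [-3.142, 0.001, 1.336]
contact_force: [0.2, -0.4, 0.1]
opening: 1.0
grasp_force: 0.0
clock: 2.1
eef_pos: [214.1, 586.9, 295.8]
tcp_rot: [3.141, 0.0, -0.039]
contact_force: [-0.4, -0.1, -1.0]
opening: 0.997
grasp_force: 0.0
```

```bash
python3 -m jog '[[[0,0,0],[0.0196,0.0428,0],1],[[0,0,0],[0.0196,0.0428,0],1],[[0,0,0],[0.0196,0.0428,0],1],[[0,0,0],[0.0196,0.0428,0],1],[[0,0,0],[0.0196,0.0428,0],1],[[0,0,0],[0.0196,0.0428,0],1],[[0,0,0],[0.0196,0.0428,0],1],[[0,0,0],[0.0196,0.0428,0],1]]' >/dev/null
python3 -m jog '[[[0,0,0],[0.0196,0.0428,0],1],[[0,0,0],[0.0196,0.0428,0],1],[[0,0,0],[0.0196,0.0428,0],1],[[0,0,0],[0.0196,0.0428,0],1],[[0,0,0],[0.0196,0.0428,0],1],[[0,0,0],[0.0196,0.0428,0],1],[[0,0,0],[0.0196,0.0428,0],1],[[0,0,0],[0.0196,0.0428,0],1],[[0,0,0],[0,0,0],1],[[0,0,0],[0,0,0],1]]'
python3 - <<'E'
from vis import *
s=r.sense();im=r.grab_frame('wrist')[:,:,::-1]
print(s['clock'],s['eef_pos'],s['tcp_rot'],s['qvel'].round(3),s['qpos'].round(2));cv2.imwrite('pics/w1.png',im)
np.save('w1.npy',np.array([s['eef_pos'],s['tcp_rot']]))
E
```

```text
clock: 3.9
eef_pos: [504.6, -108.5, 295.7]
tcp_rot: [-3.141, 0.001, -0.036]
contact_force: [-0.5, -0.1, -0.6]
opening: 0.999
grasp_force: 0.0
3.9 [ 504.59402859 -108.45398495  295.67694893] [-3.14106018e+00  1.32831800e-03 -3.56129810e-02] [ 0.038 -0.021  0.022  0.006  0.003  0.008] [-0.21  0.14  1.82  0.    1.18  1.39]
```

View pics/w1.png

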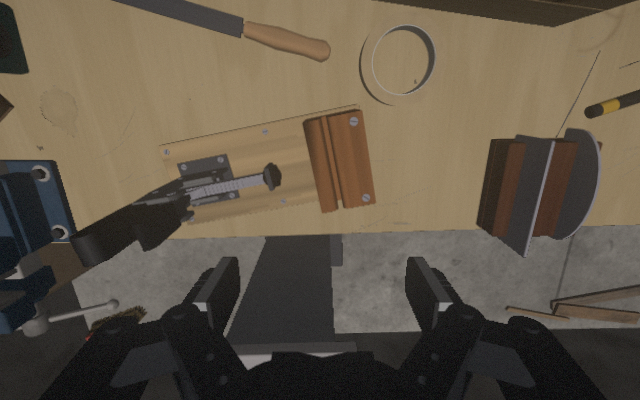

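The wrist picture shows the block at (340,160), the clamp nose at (273,176), the trigger and handle at (100–190,200), and the rack at (535,190).

```bash
python3 - <<'E'
import cv2,numpy as np
t=cv2.imread('pics/w1.png')
z=lambda a,k:cv2.resize(a,None,fx=k,fy=k,interpolation=cv2.INTER_CUBIC)
o=np.zeros((500,790,3),np.uint8);o[:500,:360]=z(t[95:220,295:385],4);o[:435,365:785]=z(t[120:265,470:610],3)
cv2.imwrite('pics/c3.png',o)
E
```

```text
(no output)
```

View pics/c3.png

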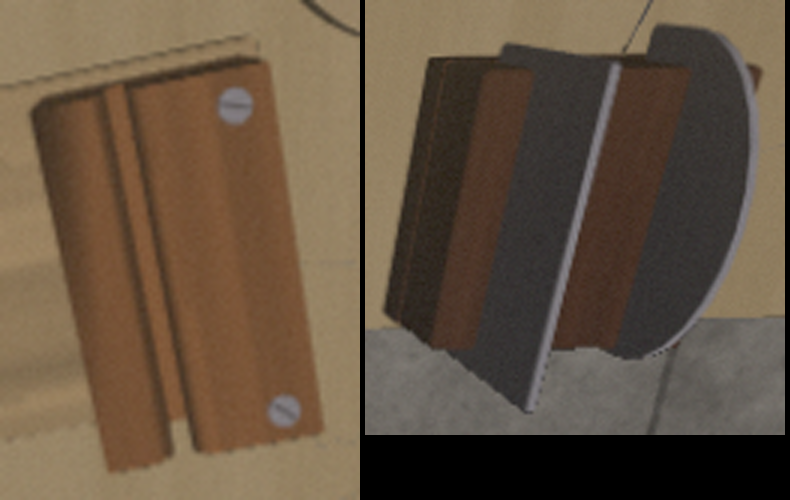

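```bash
python3 - <<'E'
from vis import *
np.set_printoptions(suppress=True,precision=3)
w=np.load('w1.npy')
ut=uncrop([(472,92),(605,58),(665,285),(533,318),(520,84),(579,308)],(205,205),5)
uw=uncrop([(36,111),(268,65),(322,430),(110,470),(117,95),(182,453)],(295,95),4)
Xm=np.array([(55,24,83),(55,-43,83),(-55,-43,83),(-55,24,83),(55,0,83),(-55,0,83)],float)
for o in ([('top',Xm,ut,None)],[('wrist',Xm,uw,w)],[('top',Xm,ut,None),('wrist',Xm,uw,w)]):
    p,res=fit(o,[513,-122,.15]);print('slot',p,res.round(1).tolist())
Xs=[(75,0,81),(-75,0,81)];us=uncrop([(250,65),(165,410)],(470,120),3)
p,res=fit([('wrist',Xs,us,w)],[460,-370,0]);print('scr',p,res.round(1).tolist())
E
```

```text
slot [ 513.645 -122.393    0.15 ] [[-0.5, 0.2], [0.6, -0.2], [1.0, -0.1], [-0.9, 0.7], [-0.2, -0.8], [0.0, 0.1]]
slot [ 515.844 -121.487    0.157] [[-1.3, -0.4], [0.8, -1.1], [0.6, 1.0], [-0.7, 0.9], [-0.2, -0.7], [0.6, 1.6]]
slot [ 515.264 -121.682    0.154] [[-1.0, -0.4], [0.2, -0.8], [0.7, -0.9], [-1.2, 0.1], [-0.6, -1.4], [-0.3, -0.6], [-1.0, 0.0], [1.1, -0.5], [0.6, 1.6], [-0.7, 1.3], [0.1, -0.2], [0.6, 2.1]]
scr [ 460.367 -367.895   -0.02 ] [[-0.0, -0.9], [0.0, 1.8]]
```

```bash
python3 -m jog '[[[0,0,0],[-0.0058,0.0434,0.02],0.5],[[0,0,0],[-0.0058,0.0434,0.02],0.5],[[0,0,0],[-0.0058,0.0434,0.02],0.5],[[0,0,0],[-0.0058,0.0434,0.02],0.5],[[0,0,0],[-0.0058,0.0434,0.02],0.5],[[0,0,0],[-0.0058,0.0434,0.02],0.5],[[0,0,0],[0,0,0],0.5],[[0,0,0],[0,0,0],0.5]]' 40
python3 - <<'E'
from vis import *
s=r.sense();im=r.grab_frame('wrist')[:,:,::-1]
print(s['eef_pos'],s['tcp_rot'],s['opening']);w=np.array([s['eef_pos'],s['tcp_rot']]);np.save('w2.npy',w)
print(proj('wrist',[(535,-370,81),(385,-365,81)],w))
cv2.imwrite('pics/w2.png',im)
E
```

```text
clock: 4.75
eef_pos: [461.1, -365.8, 175.7]
tcp_rot: [-3.14, 0.001, -0.034]
contact_force: [-0.2, 0.4, 0.2]
opening: 0.751
grasp_force: 0.0
[ 461.14176038 -365.7806685   175.69909258] [-3.14015548e+00  1.25117275e-03 -3.36359048e-02] 0.7507113588388853
[[323.99416135 114.67739066]
 [323.67514329 293.71286454]]
```

View pics/w2.png

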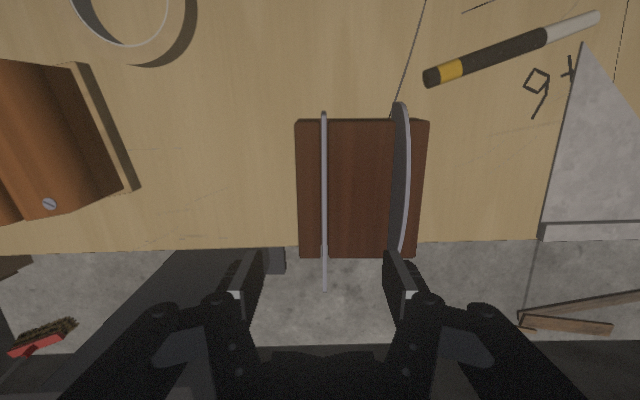

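The wrist view shows the straight plate edge-on, from (323.5,113) to (325,290). It sits between the jaws, whose centre is at column 325, about 2 mm to -y of the tool. I'll descend and grip.

```bash
python3 -m jog '[[[0,0,-0.008],[0,0.0018,0.015],-0.1],[[0,0,0],[0,0,0.02],-0.1],[[0,0,0],[0,0,0.02],-0.1],[[0,0,0],[0,0,0.02],-0.1],[[0,0,0],[0,0,0.01],-0.1],[[0,0,0],[0,0,0.008],-0.1],[[0,0,0],[0,0,0],-0.1]]' 40
python3 -m jog '[[[0,0,0],[0,0,0],-1],[[0,0,0],[0,0,0],-1],[[0,0,0],[0,0,0],-1],[[0,0,0],[0,0,0],-1],[[0,0,0],[0,0,0],-1],[[0,0,0],[0,0,0],-1],[[0,0,0],[0,0,0],-1]]' 60
```

```text
clock: 5.5
eef_pos: [461.3, -367.8, 82.6]
tcp_rot: [-3.141, 0.001, -0.024]
contact_force: [0.2, -0.3, 0.3]
opening: 0.451
grasp_force: 0.0
clock: 6.2
eef_pos: [461.9, -368.7, 84.2]
tcp_rot: [3.141, -0.001, -0.026]
contact_force: [-0.1, 3.3, 6.8]
opening: 0.032
grasp_force: 59.9
```

```bash
python3 -m jog '[[[0,0,0],[0,0,-0.01],-1],[[0,0,0],[0,0,-0.02],-1],[[0,0,0],[0,0,-0.03],-1],[[0,0,0],[0,0,-0.03],-1],[[0,0,0],[0,0,-0.03],-1],[[0,0,0],[0,0,0],-1],[[0,0,0],[0,0,0],-1]]'
python3 - <<'E'
from vis import *
s=r.sense();im=r.grab_frame('wrist')[:,:,::-1];im2=r.grab_frame('scene')[:,:,::-1]
print(s['eef_pos'],s['tcp_rot'],s['opening']);w=np.array([s['eef_pos'],s['tcp_rot']]);np.save('w3.npy',w)
o=np.zeros((400,780,3),np.uint8);o[:400,:300]=im[:,180:480];o[:,300:]=cv2.resize(im2[190:350,320:512],(480,400),interpolation=cv2.INTER_CUBIC)
cv2.imwrite('pics/w3.png',o);cv2.imwrite('pics/w3f.png',im)
E
```

```text
clock: 6.9
eef_pos: [461.3, -368.7, 203.9]
tcp_rot: [3.141, -0.001, -0.025]
contact_force: [-0.6, 0.4, -2.9]
opening: 0.03
grasp_force: 58.8
[ 461.33713409 -368.73025762  203.85580825] [ 3.14069199e+00 -9.03736626e-04 -2.53188527e-02] 0.029622207281547745
```

View pics/w3.png

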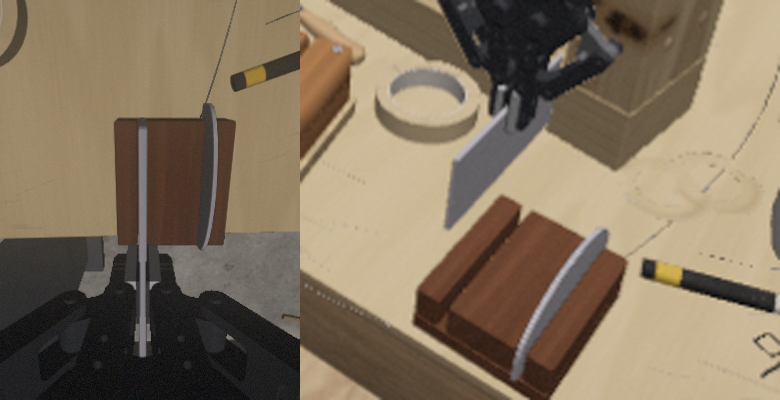

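The plate is held squarely, with its edge at wrist column 322.5, and the curved one is still in the rack. Moving it to just above the slot.

```bash
python3 -m jog '[[[0,0,-0.089],[0,0,0],-1],[[0,0,-0.089],[0,0,0],-1],[[0,0,0],[0.0152,-0.0393,0],-1],[[0,0,0],[0.0152,-0.0393,0],-1],[[0,0,0],[0.0152,-0.0393,0],-1],[[0,0,0],[0.0152,-0.0393,0.01],-1],[[0,0,0],[0.0152,-0.0393,0.015],-1],[[0,0,0],[0.0152,-0.0393,0.015],-1],[[0,0,0],[0,0,0],-1],[[0,0,0],[0,0,0],-1],[[0,0,0],[0,0,0],-1]]'
python3 - <<'E'
from vis import *
np.set_printoptions(suppress=True,precision=3)
s=r.sense();im=r.grab_frame('wrist')[:,:,::-1]
print(s['eef_pos'],s['tcp_rot'],s['opening']);w=np.array([s['eef_pos'],s['tcp_rot']]);np.save('w4.npy',w)
cv2.imwrite('pics/w4f.png',im)
cv2.imwrite('pics/w4.png',cv2.resize(im[100:340,230:430],None,fx=2.5,fy=2.5,interpolation=cv2.INTER_CUBIC))
E
```

```text
clock: 8.1
eef_pos: [515.4, -122.2, 162.8]
tcp_rot: [-3.142, 0.001, 0.153]
contact_force: [-0.6, 0.8, -3.6]
opening: 0.034
grasp_force: 59.4
[ 515.369 -122.21   162.813] [-3.142  0.001  0.153] 0.03380504378461728
```

View pics/w4.png

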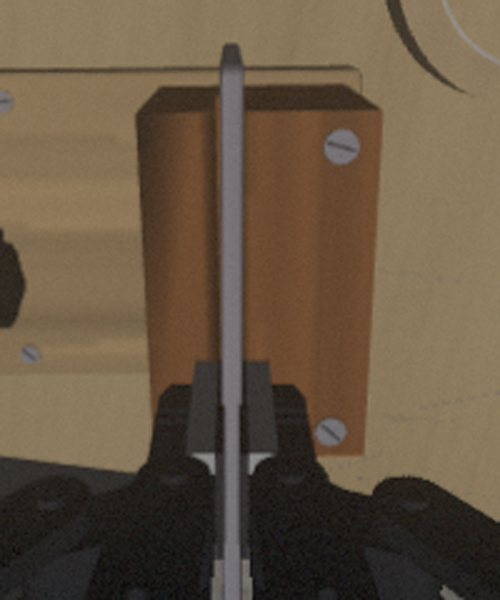

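The plate edge sits at crop column 232. The block top corners are about (137,113), (381,109) and (365,455), with the cheek's left edge reaching (153,410). Refitting the slot from these.

```bash
python3 - <<'E'
from vis import *
np.set_printoptions(suppress=True,precision=3)
w=np.load('w4.npy');w1=np.load('w1.npy')
uw=uncrop([(36,111),(268,65),(322,430),(110,470),(117,95),(182,453)],(295,95),4)
Xm=np.array([(55,24,83),(55,-43,83),(-55,-43,83),(-55,24,83),(55,0,83),(-55,0,83)],float)
ut=uncrop([(472,92),(605,58),(665,285),(533,318),(520,84),(579,308)],(205,205),5)
u=uncrop([(137,114),(381,110),(365,455)],(230,100),2.5);X=Xm[:3]
p,res=fit([('wrist',X,u,w)],[515,-122,.15]);print(p,res.round(1).tolist())
p,res=fit([('wrist',X,u,w)]*3+[('wrist',Xm,uw,w1),('top',Xm,ut,None)],[515,-122,.15]);print(p,res[:3].round(1).tolist())
for y in (24,-43): print((((proj('wrist',place(p,[(55,y,83),(-40,y,83)]),w)-[230,100])+.5)*2.5).round(0).tolist())
# plate edge direction in tool: rows 70 and 360, col 232, tool z ~3.2
print(proj('wrist',w[0]+R.from_euler('xyz',w[1]).apply([(75,0,3.2),(-0,0,3.2),(75,0,3.2)]),w))
E
```

```text
[ 515.336 -121.726    0.17 ] [[-0.6, -0.1], [0.5, -0.2], [0.1, 0.6]]
[ 515.347 -121.695    0.167] [[-0.5, -0.2], [0.7, -0.1], [-0.2, 0.7]]
[[136.0, 114.0], [154.0, 419.0]]
[[383.0, 110.0], [367.0, 416.0]]
[[320.769 121.913]
 [320.985 280.114]
 [320.769 121.913]]
```

```bash
python3 -m jog '[[[0,0,-0.014],[0,-0.0011,0],-1],[[0,0,0],[0,0,0.006],-1],[[0,0,0],[0,0,0.006],-1],[[0,0,0],[0,0,0.006],-1],[[0,0,0],[0,0,0.006],-1],[[0,0,0],[0,0,0],-1]]'
python3 -m jog '[[[0,0,0],[0,0,0.006],-1],[[0,0,0],[0,0,0.006],-1],[[0,0,0],[0,0,0.004],-1],[[0,0,0],[0,0,0],-1]]'
```

```text
clock: 8.75
eef_pos: [514.8, -120.4, 138.2]
tcp_rot: [-3.141, 0.002, 0.167]
contact_force: [-1.3, -0.3, -2.9]
opening: 0.033
grasp_force: 59.4
clock: 9.15
eef_pos: [515.1, -120.4, 122.6]
tcp_rot: [-3.141, 0.001, 0.167]
contact_force: [0.0, -0.3, -3.6]
opening: 0.035
grasp_force: 59.4
```

```bash
python3 -m jog '[[[0,0,0],[0,0,0.004],-1],[[0,0,0],[0,0,0.0015],-1],[[0,0,0],[0,0,0],-1]]'
python3 -m jog '[[[0,0,0],[0,0,0.001],-1],[[0,0,0],[0,0,0.001],-1],[[0,0,0],[0,0,0],-1]]'
```

```text
clock: 9.45
eef_pos: [515.4, -120.5, 117.6]
tcp_rot: [-3.141, 0.0, 0.167]
contact_force: [-1.3, 0.2, -1.8]
opening: 0.03
grasp_force: 59.4
clock: 9.75
eef_pos: [515.6, -120.7, 116.2]
tcp_rot: [3.141, -0.0, 0.167]
contact_force: [-2.2, -0.3, 2.1]
opening: 0.032
grasp_force: 60.2
```

```bash
python3 -m jog '[[[0,0,0],[0,0,0.0007],-1],[[0,0,0],[0,0,0],-0.6],[[0,0,0],[0,0,0],-0.4],[[0,0,0],[0,0,0],-0.3],[[0,0,0],[0,0,0],-0.3]]'
python3 -m jog '[[[0,0,0],[0,0,-0.02],-0.3],[[0,0,0],[0,0,-0.04],0],[[0,0,0],[0,0,-0.045],0.5],[[0,0,0],[0,0,-0.045],1],[[0,0,0],[0,0,-0.02],1],[[0,0,0],[0,0,0],1],[[0,0,0],[0,0,0],1]]'
python3 - <<'E'
from vis import *
s=r.sense();im=r.grab_frame('wrist')[:,:,::-1];im2=r.grab_frame('scene')[:,:,::-1];im3=r.grab_frame('top')[:,:,::-1]
print(s['eef_pos'],s['tcp_rot'],s['opening']);w=np.array([s['eef_pos'],s['tcp_rot']]);np.save('w5.npy',w)
cv2.imwrite('pics/w5f.png',im);cv2.imwrite('pics/s5f.png',im2);cv2.imwrite('pics/t5f.png',im3)
o=np.zeros((600,800,3),np.uint8);o[:250,:800]=cv2.resize(im[90:240,30:510],(800,250),interpolation=cv2.INTER_CUBIC)
o[250:,:400]=cv2.resize(im2[135:257,215:355],(400,350),interpolation=cv2.INTER_CUBIC)
cv2.imwrite('pics/w5.png',o)
E
```

```text
clock: 10.25
eef_pos: [515.6, -120.6, 115.0]
tcp_rot: [3.142, -0.0, 0.167]
contact_force: [-0.2, 0.2, -0.6]
opening: 0.351
grasp_force: 0.0
clock: 10.95
eef_pos: [515.3, -120.5, 284.8]
tcp_rot: [3.142, -0.0, 0.167]
contact_force: [0.9, 0.8, -0.3]
opening: 1.005
grasp_force: 0.0
[ 515.30555901 -120.51068421  284.79050451] [ 3.14151589e+00 -1.79299364e-04  1.66818450e-01] 1.0048357350372696
```

View pics/w5.png

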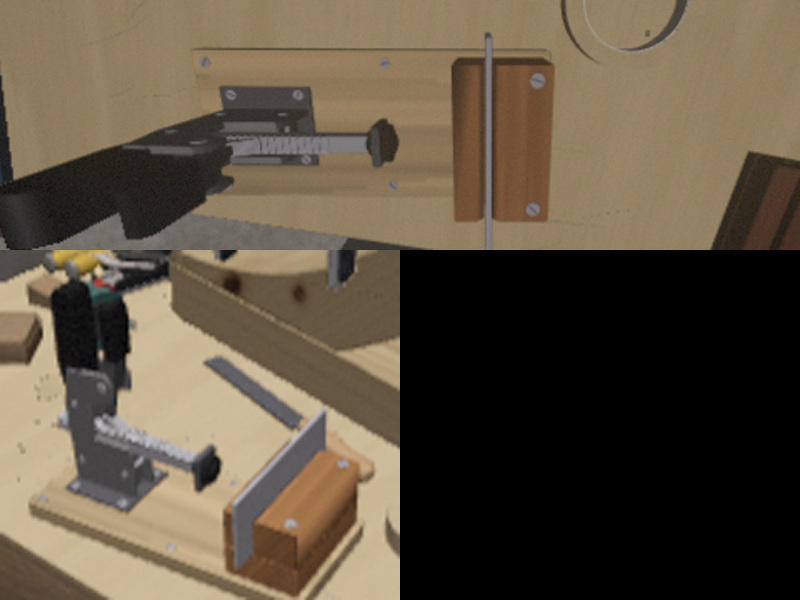

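The scraper stands centred in the slot, its top edge at column 488 of the crop and overhanging about equally at each end. The clamp nose is at (398,143), roughly 40 mm short of the cheek. I've used all 10 views, so I'll locate the trigger numerically from here.

```bash
python3 - <<'E'
from vis import *
from scipy.optimize import minimize
np.set_printoptions(suppress=True,precision=2)
S=[515.35,-121.7,.165]
def box(x,y0,y1,w,z0,z1): return [(x+a,y,z) for a in(-w/2,w/2) for y in(y0,y1) for z in(z0,z1)]
ims={'scene':cv2.imread('pics/scene0.png'),'top':cv2.imread('pics/top0.png')}
m={n:(i.max(2)<55).astype(np.uint8) for n,i in ims.items()}
def model(n,x,y,sc=4):
    o=np.zeros((400*sc,640*sc),np.uint8)
    for b in(box(x,y,y+12,24,156,205),box(x,y+38,y+60,26,150,212)):
        h=cv2.convexHull((((proj(n,place(S,b))+.5)*sc-.5)).round().astype(np.int32)); cv2.fillPoly(o,[h],1)
    return cv2.resize(o,(640,400),interpolation=cv2.INTER_AREA)if 0 else o[::sc,::sc]
win={'scene':(slice(138,183),slice(225,268)),'top':(slice(243,273),slice(208,250))}
for n in win:
    best=[]
    for x in np.arange(-10,11,1.):
        for y in np.arange(125,170,1.):
            a=model(n,x,y,4)[win[n]];b=m[n][win[n]];best.append(((a&b).sum()/(a|b).sum(),x,y))
    best.sort(reverse=True);print(n,np.array(best[:5]))
    a=model(n,best[0][1],best[0][2])[win[n]];b=m[n][win[n]]
    print('\n'.join(''.join('.mb#'[i+2*j] for i,j in zip(u,v)) for u,v in zip(a,b)))
E
```

```text
scene [[  0.7   -9.   147.  ]
 [  0.7   -9.   146.  ]
 [  0.7   -6.   148.  ]
 [  0.7   -8.   145.  ]
 [  0.69  -8.   147.  ]]
.................................bbbbbbbbbb
...........................................
...........................................
..........................bb......b........
................................bbbbbbbbbbb
.................................bbbbbbbbbb
..................................bbbbbbbbb
...............b.................bbbbbbbbbb
..............bbbbb............bbbbbbbbb.b.
............######bbb.........bbbbbbb......
...........##########.........bbbb.........
.........############m........bb...........
........##############........b............
.......m##############...b....bb...........
.......m##############b.bbbbbbbbb..........
.......m##############b.bbbbbbbbb..........
.......m##############bbbbbbbb###b.........
........##############bbbbbb######m........
........m##############bbbb#######m........
........m##############bb##########........
........m##############b###########........
........m##############b###########........
.....
[... 1721 characters left out ...]
########m...
......###############b...bbbbb########m...
......################bbbbbbbbb########...
......################bbbbbbbbb#######mm..
......################bbbbbbb.b#######mm..
......m###############bbbb......######mm..
.......################bbb......b####mmm..
.......################bbb........mm......
.......################bbb................
.......m###############bb.................
........################..................
........mm##############.......bb.........
.........mmm########m.......bbbb..........
...........mm#####b...b.bbbbbbbb........bb
.............m..bbb...b.bbbbbbbb....bbbbbb
...................bbb...bbbbbbbbbbbbbb...
.....................bb.bbb.bbbbbbbb......
```

```bash
python3 -m jog '[[[0,0,0],[0,-0.0378,0],1],[[0,0,0],[0,-0.0378,0],1],[[0,0,0],[0,-0.0378,0],1],[[0,0,0],[0,-0.0378,0],1],[[0,0,0],[-0.001,-0.0378,0],1],[[0,0,0],[0,0,0],1],[[0,0,0],[0,0,0],1],[[0,0,0],[0,0,0],1]]'
cat > sil.py <<'E'
from vis import *
np.set_printoptions(suppress=True,precision=2)
S=[515.35,-121.7,.165]
def box(x,y0,y1,w,z0,z1): return [(x+a,y,z) for a in(-w/2,w/2) for y in(y0,y1) for z in(z0,z1)]
s=r.sense();w=np.array([s['eef_pos'],s['tcp_rot']]);im=r.grab_frame('wrist')[:,:,::-1];cv2.imwrite('pics/w6f.png',im)
print(w)
def model(x,y):
    o=np.zeros((400,640),np.uint8)
    for b in(box(x,y,y+12,24,170,205),box(x,y+38,y+60,26,170,212)):
        cv2.fillPoly(o,[cv2.convexHull(proj('wrist',place(S,b),w).round().astype(np.int32))],1)
    return o
m=(im.max(2)<55).astype(np.uint8)
a=model(-1,150);ys,xs=np.where(a);sl=(slice(max(0,ys.min()-16),ys.max()+16),slice(max(0,xs.min()-24),xs.max()+24))
print(sl)
best=sorted([(((lambda A,B:(A&B).sum()/(A|B).sum())(model(x,y)[sl],m[sl])),x,y) for x in range(-10,9) for y in range(140,162)],reverse=True)
print(np.array(best[:4]))
a=model(*best[0][1:])[sl];b=m[sl]
print('\n'.join(''.join('.mb#'[i+2*j] for i,j in zip(u[::2],v[::2])) for u,v in zip(a[::3],b[::3])))
E
python3 sil.py
```

```text
clock: 11.9
eef_pos: [483.0, 65.0, 284.4]
tcp_rot: [3.141, 0.001, 0.167]
contact_force: [-0.0, -0.1, -0.6]
opening: 0.996
grasp_force: 0.0
[[483.    65.04 284.39]
 [  3.14   0.     0.17]]
(slice(np.int64(173), np.int64(256), None), slice(np.int64(268), np.int64(400), None))
[[  0.67   3.   153.  ]
 [  0.66   4.   153.  ]
 [  0.66   5.   153.  ]
 [  0.65   3.   152.  ]]
..................b...............................................
................bbb...............................................
..............bbbbbbbbbbbbb.......................................
..............bbbbbbbbbbbbbb......b......bbb......................
.............##############b......bbb.bbbbbbbbb...................
............m##############b.......bbb...b#######m................
............###############b.........b....#######mm...............
...........m###############b.bb.bb..b.b...########m...............
...........################bb.b...bb..b...#########m..............
..........m################b.bbb.b.bbb...###########m.............
..........#################..............######mmmm#m.....
[... 447 characters left out ...]
.......###mmmm#m..............
...........m##############bb...............m##mmmm#m..............
...........m##############b..b...............b....................
...........m##############........................................
..............bbbbbbbbb..........b.b..............................
...........................b..b.....b.bb.b........................
............b....b..............b....b............................
......................b............b..............................
...................b.....bbb..b...................................
...................b....bbb..bb.....b......b......................
.....................b.bbbb..b.bb.................................
```

```bash
python3 -m jog '[[[0,0,0],[0.002,0,0.02],1],[[0,0,0],[0,0,0.02],1],[[0,0,0],[0,0,0.015],1],[[0,0,0],[0,0,0.015],1],[[0,0,0],[0,0,0.015],1],[[0,0,0],[0,0,0.015],1],[[0,0,0],[0,0,0],1],[[0,0,0],[0,0,0],1]]'
python3 -m jog '[[[0,0,0],[0,-0.0025,0],1],[[0,0,0],[0,0,0],1]]' 20
```

```text
clock: 12.75
eef_pos: [485.2, 65.2, 185.1]
tcp_rot: [3.142, 0.001, 0.166]
contact_force: [-0.2, -0.5, 0.2]
opening: 0.997
grasp_force: 0.0
clock: 12.95
eef_pos: [485.2, 68.5, 185.9]
tcp_rot: [-3.142, -0.001, 0.167]
contact_force: [-0.1, -0.3, 0.7]
opening: 0.998
grasp_force: 0.0
```

```bash
python3 -m jog '[[[0,0,0],[0,0,0],-1],[[0,0,0],[0,0,0],-1],[[0,0,0],[0,0,0],-1],[[0,0,0],[0,0,0],-1],[[0,0,0],[0,0,0],-1]]' 20
python3 -m jog '[[[0,0,0],[0,0,0],-1],[[0,0,0],[0,0,0],-1],[[0,0,0],[0,0,0],-1],[[0,0,0],[0,0,0],-1],[[0,0,0],[0,0,0],-1]]' 20
```

```text
clock: 13.45
eef_pos: [486.8, 67.8, 188.1]
tcp_rot: [3.139, -0.005, 0.168]
contact_force: [-4.4, -6.1, 23.8]
opening: 0.525
grasp_force: 20.6
clock: 13.95
eef_pos: [486.8, 67.8, 188.1]
tcp_rot: [3.139, -0.005, 0.168]
contact_force: [-4.1, -6.1, 24.4]
opening: 0.527
grasp_force: 20.5
```

```bash
python3 -m jog '[[[0,0,0],[0,0,-0.0015],-1],[[0,0,0],[0,0,-0.0015],-1],[[0,0,0],[0,0,0],-1],[[0,0,0],[0,0,0],-1]]' 20
python3 - <<'E'
from vis import *
for n in('scene','top','wrist'): cv2.imwrite(f'pics/{n}_sq1.png',r.grab_frame(n)[:,:,::-1])
# nose: dark blob along bar line in scene
S=[515.35,-121.7,.165]
def dark(img,n='scene'):
    g=cv2.imread(img).max(2).astype(int)
    y=np.arange(24,130,2.);u=proj(n,place(S,[(0,a,70) for a in y]))
    return [int(g[int(round(b)),int(round(a))]) for a,b in u]
print(dark('pics/scene0.png'));print(dark('pics/s5f.png'));print(dark('pics/scene_sq1.png'))
print(dark('pics/top0.png','top'));print(dark('pics/top_sq1.png','top'))
E
```

```text
clock: 14.35
eef_pos: [486.6, 67.9, 188.8]
tcp_rot: [3.14, -0.004, 0.168]
contact_force: [6.4, -4.8, -3.5]
opening: 0.516
grasp_force: 23.3
[163, 163, 161, 149, 149, 145, 169, 204, 204, 199, 197, 197, 192, 196, 199, 199, 193, 199, 199, 194, 51, 22, 22, 25, 28, 28, 26, 35, 34, 40, 52, 54, 54, 75, 98, 98, 104, 125, 125, 98, 104, 158, 125, 97, 97, 105, 102, 102, 99, 105, 118, 106, 96]
[97, 97, 105, 185, 185, 165, 169, 206, 206, 202, 200, 200, 196, 201, 203, 203, 196, 203, 203, 198, 49, 24, 24, 32, 29, 29, 29, 33, 36, 41, 54, 55, 55, 78, 100, 100, 107, 128, 128, 99, 107, 162, 128, 100, 100, 108, 107, 107, 98, 106, 119, 108, 99]
[93, 93, 105, 175, 175, 167, 174, 203, 203, 200, 194, 194, 51, 26, 29, 29, 31, 27, 27, 33, 45, 52, 52, 53, 84, 84, 115, 106, 162, 133, 100, 106, 106, 129, 100, 100, 105, 126, 126, 97, 109, 129, 112, 97, 97, 106, 110, 110, 96, 105, 92, 101, 96]
[137, 162, 168, 168, 166, 167, 163, 166, 166, 164, 165, 164, 166, 164, 164, 165, 167, 169, 164, 122, 112, 48, 21, 38, 58, 69, 69, 64, 53, 65, 109, 136, 136, 145, 139, 140, 141, 144, 144, 141, 142, 145, 140, 139, 139, 141, 138, 142, 143, 148, 141, 146, 148]
[134, 163, 166, 166, 163, 165, 165, 164, 164, 169, 156, 95, 43, 11, 11, 36, 56, 75, 64, 45, 40, 65, 117, 139, 141, 143, 143, 140, 139, 143, 145, 141, 141, 141, 142, 139, 132, 127, 127, 130, 137, 153, 142, 148, 148, 154, 153, 144, 146, 132, 146, 144, 135]
```

```bash
python3 -m jog '[[[0,0,0],[0,0,0],1],[[0,0,0],[0,0,0.001],1],[[0,0,0],[0,0,0.002],1],[[0,0,0],[0,0,0],1],[[0,0,0],[0,0,0],1],[[0,0,0],[0,0,0],1]]' 20
python3 -m jog '[[[0,0,0],[0,0,0],-1],[[0,0,0],[0,0,0],-1],[[0,0,0],[0,0,-0.001],-1],[[0,0,0],[0,0,-0.001],-1],[[0,0,0],[0,0,-0.001],-1],[[0,0,0],[0,0,0],-1],[[0,0,0],[0,0,0],-1]]' 20
cat > nose.py <<'E'
from vis import *
import sys
k=sys.argv[1]
for n in('scene','top'): cv2.imwrite(f'pics/{n}_{k}.png',r.grab_frame(n)[:,:,::-1])
S=[515.35,-121.7,.165]
for n in('scene','top'):
    g=cv2.imread(f'pics/{n}_{k}.png').max(2).astype(np.float32);y=np.arange(10,80,1.)
    u=proj(n,place(S,[(0,a,70) for a in y])).astype(np.float32)
    v=cv2.remap(g,u[None,:,0],u[None,:,1],cv2.INTER_LINEAR)[0];print(n,v[::2].astype(int).tolist())
E
python3 nose.py sq2
```

```text
clock: 15.1
eef_pos: [484.6, 68.5, 185.1]
tcp_rot: [-3.142, 0.0, 0.167]
contact_force: [0.3, -0.4, 0.8]
opening: 0.999
grasp_force: 0.0
clock: 15.8
eef_pos: [486.2, 67.8, 188.8]
tcp_rot: [3.14, -0.003, 0.167]
contact_force: [3.2, -5.0, 2.4]
opening: 0.517
grasp_force: 22.9
scene [93, 93, 94, 94, 93, 92, 94, 94, 98, 118, 153, 167, 150, 97, 52, 33, 28, 32, 35, 37, 44, 53, 60, 64, 92, 115, 125, 126, 120, 118, 126, 126, 122, 117, 125]
top [126, 123, 122, 115, 105, 99, 103, 131, 153, 149, 119, 75, 33, 23, 31, 48, 65, 67, 52, 40, 63, 101, 130, 141, 142, 139, 140, 141, 141, 141, 139, 143, 141, 138, 140]
```

```bash
python3 -m jog '[[[0,0,0],[0,0,0],1],[[0,0,0],[0,0,0.001],1],[[0,0,0],[0,0,0.002],1],[[0,0,0],[0,0,0],1],[[0,0,0],[0,0,0],1],[[0,0,0],[0,0,0],1]]' 20
python3 -m jog '[[[0,0,0],[0,0,0],-1],[[0,0,0],[0,0,0],-1],[[0,0,0],[0,0,-0.001],-1],[[0,0,0],[0,0,-0.001],-1],[[0,0,0],[0,0,-0.001],-1],[[0,0,0],[0,0,0],-1],[[0,0,0],[0,0,0],-1]]' 20
python3 nose.py sq3
```

```text
clock: 16.5
eef_pos: [484.6, 68.5, 185.0]
tcp_rot: [-3.141, 0.0, 0.167]
contact_force: [-0.4, 0.4, -0.7]
opening: 1.002
grasp_force: 0.0
clock: 17.2
eef_pos: [486.2, 67.4, 189.0]
tcp_rot: [3.139, -0.003, 0.168]
contact_force: [1.8, -6.5, 5.5]
opening: 0.53
grasp_force: 21.2
scene [88, 87, 88, 87, 86, 86, 87, 96, 125, 168, 167, 138, 92, 54, 51, 52, 50, 41, 45, 68, 104, 118, 127, 125, 120, 121, 126, 126, 120, 117, 117, 113, 112, 117, 113]
top [125, 121, 117, 107, 96, 82, 58, 40, 49, 63, 70, 60, 46, 31, 29, 50, 86, 123, 140, 141, 140, 140, 142, 140, 142, 142, 139, 135, 135, 138, 137, 140, 141, 144, 144]
```

```bash
cat > prof.py <<'E'
from vis import *
import sys
S=[515.35,-121.7,.165]
y=np.arange(-6,52,1.)
def prof(f,n,xs,z):
    g=cv2.imread(f).astype(np.float32).mean(2);a=0
    for x in xs:
        u=proj(n,place(S,[(x,b,z) for b in y])).astype(np.float32);a=a+cv2.remap(g,u[None,:,0],u[None,:,1],cv2.INTER_LINEAR)[0]
    return (a/len(xs)).astype(int).tolist()
for n,xs in(('top',range(20,50,3)),('top',range(-50,-20,3)),('scene',range(-50,-20,3))):
    for k in sys.argv[1:]: print(n,xs[0],k,prof(f'pics/{n}_{k}.png',n,xs,83))
print('pad z82')
for k in sys.argv[1:]: print('top',k,prof(f'pics/top_{k}.png','top',[-4,-2,0,2,4],82))
E
python3 prof.py sq1 sq2 sq3
```

```text
top 20 sq1 [75, 82, 95, 108, 116, 118, 110, 97, 82, 72, 68, 70, 75, 80, 83, 84, 84, 81, 78, 75, 71, 68, 65, 61, 56, 52, 52, 55, 63, 76, 92, 106, 117, 124, 128, 129, 129, 129, 129, 128, 128, 128, 128, 127, 126, 126, 126, 126, 126, 127, 127, 126, 126, 126, 127, 127, 127, 127]
top 20 sq2 [77, 84, 96, 109, 117, 119, 112, 98, 83, 71, 67, 70, 76, 81, 84, 85, 83, 81, 77, 74, 71, 68, 65, 59, 53, 50, 51, 55, 65, 78, 93, 106, 117, 123, 126, 128, 129, 129, 129, 128, 128, 127, 127, 128, 127, 127, 127, 127, 127, 127, 126, 126, 126, 127, 127, 127, 127, 127]
top 20 sq3 [114, 121, 121, 114, 100, 83, 69, 64, 64, 69, 76, 82, 84, 84, 82, 80, 78, 74, 70, 67, 63, 60, 57, 53, 47, 44, 45, 51, 61, 75, 91, 105, 116, 124, 128, 129, 130, 129, 129, 128, 128, 128, 128, 127, 126, 127, 127, 127, 127, 127, 127, 127, 127, 127, 127, 127, 127, 127]
top -50 sq1 [78, 85, 97, 109, 117, 118, 110, 95, 79, 69, 66, 67, 72, 77, 81, 83, 84, 84, 84, 83, 83, 83, 83, 82, 81, 80, 78, 79, 81, 86, 94, 102, 109, 115, 118, 119, 119, 119, 118, 118, 117, 118, 118, 118, 118, 118, 118, 118, 118, 118, 118, 118, 118, 118, 118, 118, 118, 118
[... 1475 characters left out ...]
85, 85, 85, 85, 84, 83, 81, 77, 73, 69, 67, 67, 70, 76, 86, 100, 113, 123, 130, 133, 133, 133, 132, 133, 134, 134, 134, 134, 133, 133, 133, 134, 134, 132, 127, 120, 109, 94, 77, 56, 41, 30, 24]
top sq2 [79, 87, 99, 111, 120, 121, 112, 97, 80, 69, 67, 69, 73, 79, 83, 85, 84, 84, 84, 83, 82, 81, 78, 74, 71, 68, 68, 71, 77, 88, 102, 114, 124, 129, 127, 120, 108, 90, 71, 54, 40, 30, 23, 24, 30, 38, 47, 57, 64, 67, 64, 59, 50, 42, 41, 49, 66, 85]
top sq3 [117, 125, 126, 117, 100, 83, 70, 63, 63, 68, 75, 80, 83, 84, 84, 84, 84, 84, 82, 80, 78, 75, 71, 68, 66, 61, 55, 48, 42, 37, 35, 36, 42, 50, 57, 63, 66, 65, 60, 53, 43, 33, 27, 24, 27, 36, 50, 68, 89, 108, 122, 132, 136, 136, 135, 135, 135, 134]
```

```bash
python3 -m jog '[[[0,0,0],[0,0,0],-1],[[0,0,0],[0,0,0],-1],[[0,0,0],[0,0,0],-1],[[0,0,0],[0,0,0],-1],[[0,0,0],[0,0,0],-1]]' 25
python3 nose.py sq4; python3 prof.py sq3 sq4 | grep -E "scene|pad|top sq"
```

```text
clock: 17.8
eef_pos: [486.1, 67.9, 189.2]
tcp_rot: [3.14, -0.003, 0.168]
contact_force: [1.9, -3.4, 7.2]
opening: 0.512
grasp_force: 25.6
scene [87, 88, 87, 87, 87, 86, 87, 96, 125, 166, 166, 139, 94, 58, 52, 51, 51, 41, 45, 68, 104, 119, 128, 126, 119, 119, 125, 126, 120, 119, 129, 122, 115, 118, 113]
top [126, 122, 115, 108, 98, 83, 60, 37, 49, 62, 65, 56, 38, 31, 33, 55, 89, 121, 139, 142, 140, 139, 139, 139, 142, 141, 140, 140, 137, 130, 125, 127, 127, 124, 128]
scene -50 sq3 [121, 114, 103, 92, 85, 84, 85, 85, 85, 86, 86, 85, 85, 85, 85, 85, 86, 86, 86, 85, 86, 90, 100, 114, 132, 146, 152, 150, 143, 134, 129, 129, 133, 137, 138, 139, 141, 144, 147, 149, 153, 155, 157, 158, 159, 160, 159, 158, 158, 159, 159, 160, 160, 160, 159, 158, 158, 159]
scene -50 sq4 [122, 114, 103, 92, 85, 84, 85, 85, 85, 85, 85, 85, 85, 85, 85, 85, 85, 85, 86, 86, 86, 90, 100, 114, 132, 146, 152, 150, 143, 134, 128, 128, 132, 136, 138, 139, 141, 144, 147, 150, 154, 156, 158, 159, 160, 159, 159, 158, 158, 159, 159, 159, 160, 160, 159, 159, 158, 158]
pad z82
top sq3 [117, 125, 126, 117, 100, 83, 70, 63, 63, 68, 75, 80, 83, 84, 84, 84, 84, 84, 82, 80, 78, 75, 71, 68, 66, 61, 55, 48, 42, 37, 35, 36, 42, 50, 57, 63, 66, 65, 60, 53, 43, 33, 27, 24, 27, 36, 50, 68, 89, 108, 122, 132, 136, 136, 135, 135, 135, 134]
top sq4 [118, 124, 125, 117, 101, 83, 69, 63, 65, 71, 76, 80, 82, 83, 85, 86, 85, 83, 81, 78, 76, 75, 72, 68, 65, 62, 57, 51, 43, 37, 36, 40, 48, 56, 62, 66, 65, 61, 55, 47, 37, 29, 27, 27, 30, 38, 52, 70, 90, 108, 121, 130, 135, 137, 137, 137, 136, 135]
```

```bash
python3 -m jog '[[[0,0,0],[0,0,0],1],[[0,0,0],[0,0,0.001],1],[[0,0,0],[0,0,0.002],1],[[0,0,0],[0,0,0],1],[[0,0,0],[0,0,0],1],[[0,0,0],[0,0,0],1]]' 20
python3 nose.py rel4
python3 -m jog '[[[0,0,0],[0,0,0],-1],[[0,0,0],[0,0,0],-1],[[0,0,0],[0,0,-0.001],-1],[[0,0,0],[0,0,-0.001],-1],[[0,0,0],[0,0,-0.001],-1],[[0,0,0],[0,0,0],-1],[[0,0,0],[0,0,0],-1]]' 20
python3 nose.py sq5; python3 prof.py sq4 rel4 sq5 | grep -E "scene|pad|top -50|top (sq|rel)"
```

```text
clock: 18.5
eef_pos: [484.6, 68.5, 185.0]
tcp_rot: [-3.142, 0.0, 0.167]
contact_force: [0.2, -0.4, 0.3]
opening: 1.0
grasp_force: 0.0
scene [91, 91, 90, 90, 91, 90, 89, 92, 107, 143, 163, 152, 112, 63, 43, 41, 48, 55, 57, 61, 83, 112, 128, 125, 119, 120, 126, 128, 122, 119, 127, 127, 124, 118, 114]
top [122, 124, 118, 111, 104, 96, 74, 43, 31, 30, 39, 57, 69, 62, 46, 46, 76, 117, 139, 143, 141, 140, 143, 141, 141, 139, 140, 141, 139, 138, 141, 138, 132, 129, 133]
clock: 19.3
eef_pos: [486.5, 64.2, 189.1]
tcp_rot: [3.133, -0.003, 0.169]
contact_force: [5.3, -29.2, 7.6]
opening: 0.615
grasp_force: 21.6
scene [89, 87, 87, 86, 87, 88, 86, 95, 125, 168, 172, 143, 93, 58, 53, 52, 50, 40, 45, 69, 105, 119, 128, 125, 119, 120, 126, 127, 121, 119, 128, 122, 115, 118, 116]
top [125, 121, 115, 106, 97, 82, 58, 41, 52, 64, 67, 56, 34, 26, 32, 54, 89, 125, 142, 141, 139, 140, 141, 141, 137, 143, 143, 144, 143, 134, 133, 132, 129, 125, 128]
top -50 sq4 [115, 121, 122, 116, 102, 85, 70, 64, 63, 68, 74, 79, 83, 85, 85, 85, 83, 83, 82, 82, 82, 82, 81, 80, 79, 76, 73, 69, 69, 75, 86, 99, 109, 115, 118
[... 1601 characters left out ...]
, 83, 85, 86, 85, 83, 81, 78, 76, 75, 72, 68, 65, 62, 57, 51, 43, 37, 36, 40, 48, 56, 62, 66, 65, 61, 55, 47, 37, 29, 27, 27, 30, 38, 52, 70, 90, 108, 121, 130, 135, 137, 137, 137, 136, 135]
top rel4 [98, 109, 118, 121, 115, 102, 85, 73, 68, 69, 73, 77, 80, 83, 85, 85, 84, 84, 84, 82, 79, 76, 74, 72, 70, 67, 63, 58, 51, 43, 36, 31, 28, 27, 28, 31, 37, 46, 54, 61, 65, 65, 60, 54, 47, 42, 45, 58, 77, 96, 113, 125, 133, 136, 136, 135, 134, 133]
top sq5 [117, 123, 124, 116, 100, 83, 69, 63, 63, 68, 76, 82, 85, 84, 83, 84, 84, 83, 81, 80, 78, 75, 71, 69, 67, 62, 56, 48, 41, 36, 37, 43, 51, 57, 63, 67, 66, 62, 56, 47, 37, 29, 23, 22, 28, 39, 54, 72, 92, 109, 123, 133, 137, 138, 136, 134, 134, 135]
```

```bash
python3 -m jog '[[[0,0,0],[0,0.0015,0],-1],[[0,0,0],[0,0.0015,0],-1],[[0,0,0],[0,0.0012,0],-1],[[0,0,0],[0,0,0],-1],[[0,0,0],[0,0,0],-1],[[0,0,0],[0,0,0],-1]]' 22
python3 nose.py sq6; python3 prof.py sq5 sq6 | grep -E "pad|top -50|top (sq|rel)"
```

```text
clock: 20.0
eef_pos: [486.6, 63.6, 189.1]
tcp_rot: [3.14, -0.003, 0.168]
contact_force: [1.3, -3.7, 6.4]
opening: 0.617
grasp_force: 31.4
scene [87, 87, 87, 88, 87, 87, 89, 98, 126, 168, 172, 143, 93, 57, 53, 53, 51, 41, 46, 69, 105, 118, 127, 126, 119, 119, 126, 127, 121, 120, 130, 122, 115, 116, 116]
top [126, 120, 115, 107, 99, 87, 62, 41, 50, 63, 66, 57, 42, 25, 32, 54, 91, 125, 139, 140, 139, 140, 141, 140, 143, 143, 143, 144, 143, 137, 136, 132, 131, 131, 130]
top -50 sq5 [115, 122, 122, 116, 101, 83, 69, 63, 63, 68, 74, 79, 83, 84, 85, 85, 84, 84, 83, 82, 82, 82, 81, 80, 78, 76, 72, 69, 71, 77, 87, 98, 108, 115, 119, 119, 119, 119, 118, 118, 118, 118, 118, 118, 118, 118, 117, 117, 118, 118, 119, 119, 118, 118, 118, 117, 117, 117]
top -50 sq6 [115, 122, 123, 116, 102, 85, 71, 63, 62, 67, 73, 79, 82, 84, 85, 85, 85, 84, 83, 81, 81, 82, 82, 81, 79, 76, 72, 69, 70, 76, 86, 98, 108, 115, 118, 119, 119, 119, 118, 118, 118, 118, 118, 118, 118, 118, 118, 118, 118, 118, 118, 118, 118, 118, 118, 118, 118, 118]
pad z82
top sq5 [117, 123, 124, 116, 100, 83, 69, 63, 63, 68, 76, 82, 85, 84, 83, 84, 84, 83, 81, 80, 78, 75, 71, 69, 67, 62, 56, 48, 41, 36, 37, 43, 51, 57, 63, 67, 66, 62, 56, 47, 37, 29, 23, 22, 28, 39, 54, 72, 92, 109, 123, 133, 137, 138, 136, 134, 134, 135]
top sq6 [118, 124, 124, 116, 101, 83, 69, 63, 65, 70, 77, 81, 83, 83, 83, 84, 85, 84, 82, 80, 77, 74, 71, 69, 67, 64, 59, 53, 45, 40, 38, 42, 49, 57, 64, 67, 66, 61, 54, 46, 38, 31, 25, 22, 28, 39, 55, 74, 95, 112, 124, 132, 136, 136, 135, 134, 133, 134]
```

```bash
python3 -m jog '[[[0,0,0],[0,0.0003,0],-1],[[0,0,0],[0,0,0],-1],[[0,0,0],[0,0,0],-1],[[0,0,0],[0,0,0],-1],[[0,0,0],[0,0,0],-1],[[0,0,0],[0,0,0],-1],[[0,0,0],[0,0,0],-1],[[0,0,0],[0,0,0],-1],[[0,0,0],[0,0,0],-1],[[0,0,0],[0,0,0],-1]]' 22
```

```text
clock: 21.1
eef_pos: [486.6, 63.5, 189.1]
tcp_rot: [3.14, -0.002, 0.168]
contact_force: [0.1, -2.9, 7.1]
opening: 0.617
grasp_force: 32.2
```

```bash
python3 -c "
from rig import r
print(r.sign_off())"
```

```text
the job is handed in; nothing more can be done
None
```

I handed the job in at about 21 s: the straight scraper stands roughly centred in the jig slot, nipped by the cheek. The trigger is still squeezed at about 32 N, more than the 22 N I had set. The nose force was not measured; going by your figures it should be about 25–30 N.

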